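# Lock the bayonet cap of a filter housing

## Task

The cap of the filter housing has only been set on loosely after the cartridge change: its lugs are resting on top of the bayonet ring, not in it. Turn the cap until the lugs drop into their notches, push it down against the spring, turn it about a quarter turn clockwise (seen from above) to the stop and let go, so that it springs up into its seats and is locked. Do not force it, and leave the other things on the bench standing where they are.

Things in the scene. Friction and masses are not known exactly. Their poses are not given: they have to be found in the camera images.
- housing: upright steel cartridge filter housing, fixed to the bench by a square grey foot plate (130 x 130 x 10 mm). Barrel 98 mm across; brass hose barbs reach 87 mm out from the axis to its +y side (76 mm up) and -y side (44 mm up). Origin: centre of the foot plate's underside, on the upright common axis of barrel, ring and cap; z up. Its heading does not tell where the ring's notches are
- ring_top (a point): centre of the flat top of the aluminium bayonet ring, 114 mm across, on the housing, 130 mm above the bench. Three lug notches 120 degrees apart, hidden by the cap; the ring was clamped on at any angle. From each notch a channel under an 8 mm ledge runs clockwise (seen from above) to a hard stop; just before the stop lies a seat 4 mm up into the ledge
- cap: round black cap, 128 mm across, 0.2 to 0.33 kg, lying loose on the ring. Origin: on its axis, level with the undersides of its neck and of its three lugs (15 mm wide, 6 mm high, hidden in its skirt, at its headings 0, 120 and 240 degrees); the skirt hangs 6 mm lower; z up, x along the grip bar. Origin above point ring_top as found: 0; dropped into the notches: -6 mm; fully down: -18 mm; locked: -10 mm
- cap_face (a point): centre of the cap's flat top face, 28 mm above the cap's origin. Through it runs the upright grip bar, 104 mm long along the cap's x, 16 mm wide, 24 mm high. The face beside the bar is free for fingertips. To drop in, the cap must turn 30 to 85 degrees clockwise as seen from above; a notch then holds it within 5 degrees either way
- bar_top (a point): middle of the top of the cap's grip bar, 52 mm above the cap's origin. Once the lugs are in the notches the cap stands on a sprung plate: pushing takes 3 to 5 N at first, 12 to 15 N fully down (12 mm). At least 9 mm down it can turn clockwise 76 to 87 degrees to the stop, which takes 0.2 to 0.6 N m. Let go at the stop, it springs up into the seats
- old_cartridge: used white pleated filter cartridge standing on the bench, 60 mm across, 118 mm high; a bystander. Origin: centre of its underside
- cup: clear plastic cup, 71 mm across, 81 mm high; a bystander. Origin: centre of its underside
- wash_bottle: white wash bottle with a red cap and a bent spout, 101 x 67 x 208 mm; a bystander. Origin: centre of its underside
Things that resemble listed ones, but are neither listed nor needed, are in the scene too. Several things have the shape of the housing; the one meant has the colours described above.

How it is judged:
By the outcome, as a careful person would: the job done as asked, in the order asked, and still so for the second after the job is handed in, with the robot touching nothing.
It also fails if it takes over 64 s, if anything falls off the work surface, if the arm or the gripper's body presses on something with over 40 N, if the wrist force passes 120 N, or if a joint passes its speed limit or range.

## Robot

A 7-joint arm with a two-finger parallel gripper is mounted at the origin on a cart in front of the work surface, level with it; the furniture and walls round the work are solid. World frame = base frame: x ahead of the robot, y to its left, z up, the work surface at z = 0. Lengths are in m, angles in rad, forces in N, time in s.
With the tool pointing down it reaches from about 0.4 to 0.9 m from the base axis. Payload 5.5 kg.
Tool frame: the origin (TCP) lies midway between the tips of the shut fingers; the grasp point (between the pads) lies 19 mm behind it; z points along the fingers, y is the line along which they close (so a half turn about z gives the same grasp; the last joint's range is limited). The gripper opens to 92 mm and grips with 3 to 60 N. Pads are 19 mm wide; open, the fingers measure 130 mm over their backs; the gripper's body (75 mm by 190 mm) begins 47 mm behind the grasp point.
Start: joints at [1.377, 0.501, -0.427, 1.55, 0.221, 1.138, -0.21], TCP at [0.287, -0.583, 0.227] pointing down, gripper open.
Joint ranges: [-2.88, 2.88], [-0.31, 2.03], [-1.54, 1.56], [0.2, 2.42], [-1.41, 4.55], [0.19, 2.02], [-2.57, 2.57]. Speed limits (rad/s): [2.57, 2.57, 3.14, 3.14, 3.14, 3.14, 3.14].

## Interface

Orientations are given as a 3x3 rotation matrix whose columns are the frame's x, y, z axes.
In Python, from station import ctrl, viewer, order, finder gives the robot as it stands.
- The arm moves only by the tool jog_arm, never from a script. Its argument "plan" is a list of rows, each a list of 5 numbers: the closure in counts, from 0 (fully open) to 255 (shut), then the shift along the world's x, y, z in m, then the turn about the world's z in rad. A call has 1 to 8 rows; each row shifts and turns the commanded pose from where the row before left it; what a row does not reach is not made up. A row lasts 1/8 s, in which the tool goes at most 62.5 mm and 10.7 degrees, less where a joint would pass 70% of its speed; a pose out of reach is approached as far as the arm can. A call is refused whole if a number of a shift passes 0.0625 or a number of a turn 0.188, either way. A call with a gripper value outside its range is refused whole. The fingers move at their own pace and stop on an object; "squeeze" is the grip in N (left out, the last holds). Time passes only in rows, so rows that do not move let the fingers close. It gives the time, the measured TCP pose, the force, the opening and the grip force at its end, in the units of the state.
- ctrl.state(): the state, without advancing time (a new reading comes with each control period).
- viewer.camera(name): name is "scene" or "top" or "wrist"; returns (picture, depth): 384x512x3 uint8, blue, green, red; 384x512 float32, m along the optical axis (not along the pixel's ray), 0 where there is no reading.
- viewer.camera_params(name): a dict with "mtx" (3x3 intrinsics, pixels), "dist_coeffs" ([k1, k2, p1, p2, k3] as OpenCV has them; the pictures are not rectified), "rvec" (rotation vector, rad) and "tvec" (3), from world to camera coordinates, as OpenCV has them. Camera axes: x right, y down, z forward; pixel columns grow to the right and rows downward; lengths in m; the calibration is good to about 2 mm. A picture is of the moment at which its call begins: read the wrist's pose just before it. camera_params takes no time and is no camera call; for the wrist camera it gives the pose at the moment of the call.
- order.hand_in(): hands the job in; it is judged then, once.
Trained networks look in the newest picture that a camera, given by its name, has taken for a name from the list of things; names that differ only in an ending like _2 or _b are one class to them, and where a whole thing is asked for, a point or a joint stands for the part that bears it (a point fixed in the world has none). Each returns a list of dicts, best first, with "confidence" (0 to 1); they miss things now and then, are a little off and sometimes report something else, mostly with a low value. They report only what shows in the picture. A call takes as long as a camera call. They do not tell look-alikes from the thing itself.
- finder.find_in(camera, name): "box" ([centre column, centre row, width, height] in pixels, round what is visible of it).
The state is a dict: "time_s": time; "qpos": joint angles; "dq": joint speeds; "effort": joint torques, N m; "ee_pos": TCP position; "ee_rot": TCP orientation; "contact_force": force on the tool from outside, world axes, zero at the start; "torque": the same for the moment, N m; "gripper_width": opening from 0.0 (shut) to 1.0 (fully open); "gripper_force": force on a finger pad.
Only numpy, scipy, OpenCV 4.12 (cv2) and the standard library are available. Lean on these libraries where they do the work, as an engineer would, in place of code of your own. Each camera call takes 0.05 s, during which the arm holds its last target. There are 200 camera calls.

## Working session

There is one attempt and no reset: what is moved stays moved. The work goes in short steps, Python scripts to look and compute and a tool call to move; the robot and the scene stay as the last step left them, time stands still between calls to the robot, and variables do not carry over. Pictures are saved under pics/ and viewed, at most 10 in all, crops included, and the job is handed in when it is done.

Besides the shell and the picture viewer there is one more tool, called after "Emit:" by a JSON object that holds its "method" and its "body", one argument or row to a line. jog_arm: Moves the arm, as the interface text tells. Its arguments: {"type":"object","properties":{"plan":{"type":"array"},"squeeze":{"type":"number"}},"required":["plan"]}

```bash
mkdir -p pics
cat > h.py <<'E'
import numpy as np,cv2
from station import ctrl,viewer,order,finder
def world(cam,d,px):
    p=viewer.camera_params(cam);K=np.array(p["mtx"]);D=np.array(p["dist_coeffs"])
    R=cv2.Rodrigues(np.array(p["rvec"],float))[0];t=np.array(p["tvec"],float).reshape(3)
    px=np.array(px,float).reshape(-1,2)
    n=cv2.undistortPoints(px.reshape(-1,1,2),K,D).reshape(-1,2)
    z=d[px[:,1].astype(int),px[:,0].astype(int)]
    c=np.c_[n*z[:,None],z]
    return (c-t)@R, z
def cloud(cam,d):
    v,u=np.mgrid[0:384,0:512]
    w,z=world(cam,d,np.c_[u.ravel(),v.ravel()])
    w[z<=0]=np.nan
    return w.reshape(384,512,3)
E
python3 - <<'E'
from h import *
ims=[]
for c in("scene","top"):
    im,d=viewer.camera(c);ims.append(im);W=cloud(c,d);np.save(c+".npy",W)
    for n in("housing","cap","bar_top","cup","wash_bottle","old_cartridge"):
        for r in finder.find_in(c,n)[:4]:
            b=r["box"];print(c,n,round(r["confidence"],2),np.round(b),np.round(W[int(min(b[1],383)),int(min(b[0],511))],3))
cv2.imwrite("pics/s.png",ims[0]);cv2.imwrite("pics/t.png",ims[1])
print(ctrl.state())
E
```

```text
scene housing 0.84 [235. 242.  76.  51.] [ 0.552 -0.009  0.041]
scene housing 0.73 [178. 194.  56.  56.] [0.588 0.233 0.067]
scene cap 0.8 [232. 190.  59.  43.] [0.569 0.015 0.157]
scene bar_top 0.67 [231. 193.  59.  42.] [0.56  0.008 0.157]
scene cup 0.84 [312. 271.  39.  50.] [ 0.546 -0.221  0.072]
scene cup 0.22 [236. 241.  75.  51.] [ 0.554 -0.011  0.045]
scene wash_bottle 0.9 [326. 204.  30.  80.] [ 0.744 -0.121  0.104]
top housing 0.68 [262. 234.  66.  40.] [0.552 0.025 0.181]
top housing 0.67 [170. 212.  71.  60.] [0.594 0.252 0.122]
top cap 0.74 [262. 222.  58.  56.] [0.579 0.024 0.182]
top bar_top 0.62 [260. 223.  57.  54.] [0.578 0.029 0.182]
top wash_bottle 0.71 [319. 158.  38.  38.] [ 0.758 -0.107  0.129]
top old_cartridge 0.57 [224. 165.  27.  30.] [0.726 0.132 0.117]
{'time_s': 0.7, 'qpos': array([ 1.37718289,  0.50081668, -0.42700941,  1.55041424,  0.22080077,
        1.13831177, -0.21029044]), 'dq': array([ 0.00034498,  0.00184897,  0.00164303,  0.00051811, -0.00118391,
       -0.00029817,  0.00086094]), 'effort': array([ 5.15400934e-04, -5.66271973e+01, -5.80828115e+00, -2.79450399e+01,
       -6.64854515e-02,  2.07957026e-02,  5.21450445e-06]), 'ee_pos': array([ 0.2867435 , -0.58333071,  0.22677584]), 'ee_rot': array([[ 8.97440559e-01,  4.41135401e-01,  4.43184908e-05],
       [ 4.41135403e-01, -8.97440557e-01, -5.91097564e-05],
       [ 1.36978050e-05,  7.25979481e-05, -9.99999997e-01]]), 'contact_force': array([ 0.30015017, -0.06586488, -0.48800554]), 'torque': array([ 0.03560107, -0.01041696,  0.01983299]), 'gripper_force': 0.0, 'gripper_width': 0.9993231981809647}
```

View pics/s.png

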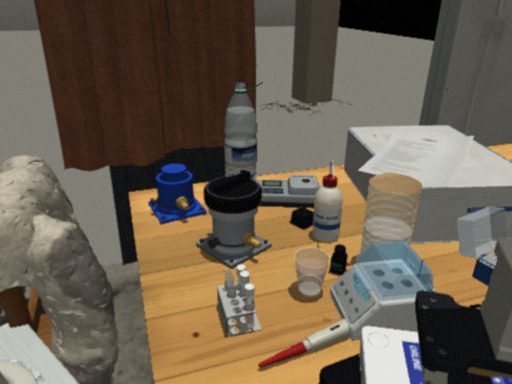

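View pics/t.png

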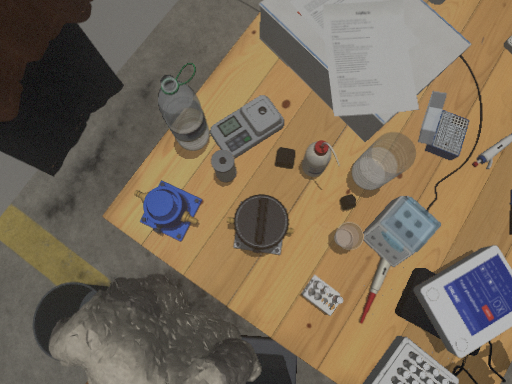

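The scene picture shows the grey housing with the black cap at about (232,215), and a blue look-alike at (176,195). In the top picture the cap is at (262,222), with its bar running nearly vertical in the image. I'll measure the cap axis and bar heading from the depth.

Run:
```python
from h import *
for c in("top","scene"):
    W=np.load(c+".npy").reshape(-1,3)
    near=np.hypot(W[:,0]-.575,W[:,1]-.02)<.1
    f=W[near&(W[:,2]>.148)&(W[:,2]<.168)];b=W[near&(W[:,2]>.174)&(W[:,2]<.192)]
    for n,p in(("face",f),("bar",b),("all",np.r_[f,b])):
        if len(p)<5: print(c,n,len(p));continue
        r=cv2.minEnclosingCircle(p[:,:2].astype(np.float32)); m=cv2.minAreaRect(p[:,:2].astype(np.float32))
        e=np.linalg.svd(p[:,:2]-p[:,:2].mean(0),full_matrices=False)[2][0]
        print(c,n,len(p),np.round(np.median(p,0),4),r,m,np.degrees(np.arctan2(e[1],e[0])))
    q=W[near&(W[:,2]>.02)];
# heights of things along the way
W=np.load("top.npy").reshape(-1,3)
for x0 in np.arange(.3,.8,.05):
    print(round(x0,2),[ (lambda s: round(float(np.nanmax(s)),2) if len(s) else None)(W[(abs(W[:,0]-x0-.025)<.025)&(abs(W[:,1]-y0-.025)<.025)][:,2]) for y0 in np.arange(-.6,.3,.05)])
```

```text
top face 2019 [0.5827 0.0314 0.1575] ((0.584330677986145, 0.02593860775232315), 0.06517332047224045) ((0.58449786901474, 0.02713143825531006), (0.1256689727306366, 0.12830397486686707), 66.5826644897461) 92.72716843426383
top bar 314 [0.5833 0.0258 0.1805] ((0.5846078395843506, 0.02565072476863861), 0.05150323733687401) ((0.5846109986305237, 0.025747060775756836), (0.015845518559217453, 0.10230251401662827), 88.16338348388672) 178.17270058115466
top all 2333 [0.5828 0.0268 0.1578] ((0.584330677986145, 0.02593860775232315), 0.06517332047224045) ((0.58449786901474, 0.02713143825531006), (0.1256689727306366, 0.12830397486686707), 66.5826644897461) 166.94074534925798
scene face 1042 [0.566  0.0065 0.1567] ((0.5825140476226807, 0.023212069645524025), 0.06539271026849747) ((0.5780694484710693, 0.020594358444213867), (0.11876213550567627, 0.12737028300762177), 25.654516220092773) 144.31936118854227
scene bar 199 [0.5769 0.0201 0.1793] ((0.581495463848114, 0.02276783622801304), 0.05014277994632721) ((0.581500768661499, 0.02418014034628868), (0.018509896472096443, 0.09997271001338959), 87.504
[... 611 characters left out ...]
3, 0.03, 0.0, 0.0, 0.09, 0.0, 0.01, 0.0, 0.0, 0.0, 0.0, 0.0, 0.0]
0.5 [0.1, 0.1, 0.1, 0.1, 0.11, 0.1, 0.05, 0.08, 0.08, 0.0, 0.0, 0.16, 0.18, 0.16, 0.01, 0.0, 0.02, 0.04]
0.55 [0.1, 0.1, 0.0, 0.0, 0.13, 0.13, 0.11, 0.08, 0.08, 0.0, 0.05, 0.16, 0.19, 0.16, 0.08, 0.05, 0.13, 0.13]
0.6 [0.0, 0.0, 0.0, 0.13, 0.13, 0.13, 0.13, 0.08, 0.08, 0.0, 0.0, 0.16, 0.19, 0.16, 0.0, 0.01, 0.13, 0.13]
0.65 [0.0, 0.0, 0.02, 0.04, 0.13, 0.13, 0.0, 0.06, 0.06, 0.0, 0.0, 0.0, 0.0, 0.01, 0.0, 0.01, 0.1, 0.1]
0.7 [0.0, 0.0, 0.02, 0.0, 0.0, 0.2, 0.2, 0.2, 0.01, 0.21, 0.12, 0.0, 0.0, 0.0, 0.12, 0.12, 0.01, 0.01]
0.75 [0.0, 0.01, 0.01, 0.0, 0.0, 0.2, 0.17, 0.2, 0.0, 0.21, 0.16, 0.04, 0.0, 0.04, 0.12, 0.12, 0.26, 0.25]
```

Emit:
{"method": "jog_arm", "body": {
  "plan": [
    [0, 0, 0, 0.05, 0],
    [0, 0.01, 0.04, 0.04, 0.17],
    [0, 0.02, 0.05, 0, 0.17],
    [0, 0.02, 0.05, 0, 0.17],
    [0, 0.02, 0.05, 0, 0.17],
    [0, 0.025, 0.05, 0, 0.17],
    [0, 0.025, 0.05, 0, 0.17],
    [0, 0.025, 0.05, 0, 0.17]
  ]
}}

```text
time_s: 1.7
ee_pos: [0.4323, -0.2418, 0.3171]
ee_rot: [[-0.081, 0.997, 0.001], [0.997, 0.081, -0.001], [-0.001, 0.0, -1.0]]
contact_force: [0.7, 0.2, -0.1]
gripper_width: 0.999
gripper_force: 0.0
```

```bash
cat > st.py <<'E'
from h import *
s=ctrl.state()
x=s["ee_rot"][:,0]
print(round(s["time_s"],2),"q",np.round(s["qpos"],2),"p",np.round(s["ee_pos"],4),"yaw",round(np.degrees(np.arctan2(x[1],x[0])),2),"F",np.round(s["contact_force"],1),"T",np.round(s["torque"],2),"w",round(s["gripper_width"],3),s["gripper_force"])
E
python3 st.py
```

```text
1.7 q [ 1.2   0.18 -0.84  1.81  0.14  1.22  0.41] p [ 0.4323 -0.2418  0.3171] yaw 94.66 F [ 0.7  0.2 -0.1] T [-0.03 -0.18  0.01] w 0.999 0.0
```

Emit:
{"method": "jog_arm", "body": {
  "plan": [
    [0, 0.02, 0.035, 0, 0.18],
    [0, 0.02, 0.035, 0, 0.18],
    [0, 0.02, 0.035, 0, 0.18],
    [0, 0.02, 0.035, 0, 0.18],
    [0, 0.02, 0.035, 0, 0.18],
    [0, 0.02, 0.035, 0, 0.18],
    [0, 0.02, 0.035, 0, 0.18],
    [0, 0.012, 0.023, 0, 0.18]
  ]
}}

```text
time_s: 2.7
ee_pos: [0.5843, 0.0268, 0.3169]
ee_rot: [[-0.999, 0.047, 0.0], [0.047, 0.999, 0.001], [-0.0, 0.001, -1.0]]
contact_force: [0.8, -0.3, 0.4]
gripper_width: 1.001
gripper_force: 0.0
```

```bash
python3 st.py
python3 - <<'E'
from h import *
im,d=viewer.camera("wrist");cv2.imwrite("pics/w.png",im);W=cloud("wrist",d).reshape(-1,3)
near=np.hypot(W[:,0]-.584,W[:,1]-.025)<.1
b=W[near&(W[:,2]>.174)&(W[:,2]<.192)];f=W[near&(W[:,2]>.148)&(W[:,2]<.192)]
for p in(b,f):
  if len(p)>5:print(len(p),np.median(p[:,2]),cv2.minAreaRect(p[:,:2].astype(np.float32)),cv2.minEnclosingCircle(p[:,:2].astype(np.float32)))
E
```

```text
2.7 q [ 0.72  0.5  -1.14  1.6   0.46  1.35  1.05] p [0.5843 0.0268 0.3169] yaw 177.29 F [ 0.8 -0.3  0.4] T [ 0.04 -0.14 -0.04] w 1.001 0.0
1756 0.18119460781837105 ((0.5845856666564941, 0.028870627284049988), (0.015998059883713722, 0.10205237567424774), 88.70164489746094) ((0.5847078561782837, 0.030006319284439087), 0.051310230046510696)
12272 0.1580332433518884 ((0.5847458243370056, 0.02912742644548416), (0.12990029156208038, 0.12847663462162018), 73.76459503173828) ((0.5851836800575256, 0.028812473639845848), 0.06551295518875122)
```

View pics/w.png

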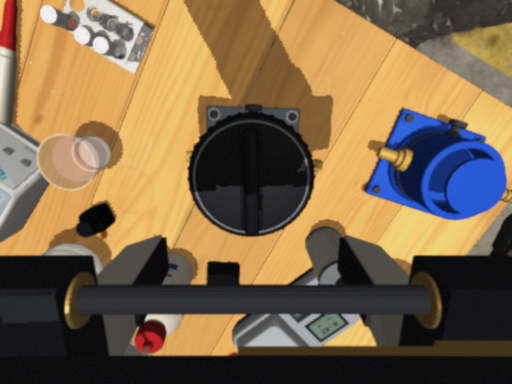

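The wrist view shows the cap centred at (251,173) with its bar vertical and nothing near the fingers. The axis is about (0.5846, 0.028), so I'll descend next.

Emit:
{"method": "jog_arm", "body": {
  "plan": [
    [0, 0, 0.001, -0.04, 0.017],
    [0, 0, 0, -0.04, 0],
    [0, 0, 0, -0.03, 0],
    [0, 0, 0, -0.02, 0],
    [0, 0, 0, -0.015, 0],
    [0, 0, 0, -0.01, 0],
    [0, 0, 0, 0, 0]
  ]
}}

```text
time_s: 3.62
ee_pos: [0.5837, 0.0256, 0.1616]
ee_rot: [[-0.999, 0.038, -0.0], [0.038, 0.999, 0.0], [0.0, 0.0, -1.0]]
contact_force: [0.3, -0.2, -0.1]
gripper_width: 0.999
gripper_force: 0.0
```

```bash
python3 st.py
```

```text
3.62 q [ 0.65  0.65 -1.02  1.77  0.62  1.09  0.95] p [0.5837 0.0256 0.1616] yaw 177.82 F [ 0.3 -0.2 -0.1] T [ 0.1  -0.11 -0.05] w 0.999 0.0
```

Emit:
{"method": "jog_arm", "body": {
  "plan": [
    [100, 0.001, 0.002, 0, 0.005],
    [180, 0, 0, 0, 0],
    [255, 0, 0, 0, 0],
    [255, 0, 0, 0, 0],
    [255, 0, 0, 0, 0],
    [255, 0, 0, 0, 0],
    [255, 0, 0, 0, 0]
  ],
  "squeeze": 20
}}

```text
time_s: 4.5
ee_pos: [0.5847, 0.0277, 0.1617]
ee_rot: [[-0.999, 0.033, -0.0], [0.033, 0.999, 0.0], [0.0, 0.0, -1.0]]
contact_force: [-0.4, 0.5, -0.0]
gripper_width: 0.287
gripper_force: 0.0
```

```bash
python3 st.py
```

```text
4.5 q [ 0.64  0.65 -1.02  1.76  0.62  1.09  0.95] p [0.5847 0.0277 0.1617] yaw 178.12 F [-0.4  0.5 -0. ] T [ 0.17 -0.11  0.02] w 0.287 0.0
```

Emit:
{"method": "jog_arm", "body": {
  "plan": [
    [255, 0, 0, 0, 0],
    [255, 0, 0, 0, 0],
    [255, 0, 0, 0, 0],
    [255, 0, 0, 0, 0]
  ]
}}

```text
time_s: 5.0
ee_pos: [0.5848, 0.0263, 0.1617]
ee_rot: [[-0.999, 0.034, -0.0], [0.034, 0.999, -0.002], [0.0, -0.002, -1.0]]
contact_force: [-0.5, -5.6, 2.8]
gripper_width: 0.172
gripper_force: 20.0
```

```bash
python3 st.py
```

```text
5.0 q [ 0.64  0.65 -1.02  1.76  0.62  1.09  0.95] p [0.5848 0.0263 0.1617] yaw 178.06 F [-0.5 -5.6  2.8] T [-1.14  0.02  0.01] w 0.172 20.00032514333725
```

Emit:
{"method": "jog_arm", "body": {
  "plan": [
    [255, 0, -0.0015, 0, 0],
    [255, 0, 0, 0, -0.1],
    [255, 0, 0, 0, -0.1],
    [255, 0, 0, 0, -0.1],
    [255, 0, 0, 0, -0.1],
    [255, 0, 0, 0, 0]
  ]
}}

```text
time_s: 5.75
ee_pos: [0.5849, 0.0261, 0.1617]
ee_rot: [[-0.908, 0.419, 0.0], [0.419, 0.908, -0.0], [-0.0, -0.0, -1.0]]
contact_force: [0.5, -3.2, 0.9]
gripper_width: 0.171
gripper_force: 20.0
```

```bash
python3 st.py
```

```text
5.75 q [ 0.59  0.6  -0.93  1.77  0.55  1.06  0.6 ] p [0.5849 0.0261 0.1617] yaw 155.24 F [ 0.5 -3.2  0.9] T [-0.71 -0.28 -0.16] w 0.171 20.012904703617096
```

Emit:
{"method": "jog_arm", "body": {
  "plan": [
    [255, 0, -0.0008, -0.0015, -0.05],
    [255, 0, 0, 0, -0.05],
    [255, 0, 0, 0, -0.05],
    [255, 0, 0, 0, -0.02]
  ]
}}

```text
time_s: 6.25
ee_pos: [0.585, 0.0262, 0.1605]
ee_rot: [[-0.825, 0.565, 0.001], [0.565, 0.825, 0.001], [-0.0, 0.001, -1.0]]
contact_force: [0.5, -0.7, -0.3]
gripper_width: 0.179
gripper_force: 20.0
```

```bash
python3 st.py
```

```text
6.25 q [ 0.57  0.59 -0.89  1.77  0.52  1.04  0.45] p [0.585  0.0262 0.1605] yaw 145.58 F [ 0.5 -0.7 -0.3] T [-0.31 -0.47  0.12] w 0.179 19.99242067337036
```

Emit:
{"method": "jog_arm", "body": {
  "plan": [
    [255, 0, 0, -0.001, 0],
    [255, 0, 0, -0.001, 0],
    [255, 0, 0, -0.001, 0]
  ]
}}

```text
time_s: 6.62
ee_pos: [0.5843, 0.0258, 0.1567]
ee_rot: [[-0.824, 0.566, -0.001], [0.566, 0.824, 0.001], [0.001, 0.0, -1.0]]
contact_force: [0.5, -0.2, -2.6]
gripper_width: 0.169
gripper_force: 20.0
```

```bash
python3 st.py
python3 - <<'E'
from h import *
for c in("top","scene"):
    im,d=viewer.camera(c);W=cloud(c,d).reshape(-1,3)
    r=np.hypot(W[:,0]-.5845,W[:,1]-.026)
    f=W[(r<.062)&(W[:,2]>.135)&(W[:,2]<.170)]
    h=np.histogram(f[:,2],np.arange(.136,.171,.002));print(c,len(f),h[0])
    b=W[(r<.056)&(r>.035)&(W[:,2]>.167)&(W[:,2]<.188)]
    if len(b)>5:print(np.median(b[:,2]),cv2.minAreaRect(b[:,:2].astype(np.float32)))
    cv2.imwrite("pics/%s2.png"%c,im)
E
```

```text
6.62 q [ 0.57  0.59 -0.89  1.77  0.53  1.04  0.45] p [0.5843 0.0258 0.1567] yaw 145.51 F [ 0.5 -0.2 -2.6] T [ 0.04 -0.22  0.01] w 0.169 19.986117482185364
top 232 [  0   0   0   0   0   0  20  82 101  25   1   1   0   0   0   0   2]
0.17477265455944774 ((0.5468471646308899, 0.053016211837530136), (0.01710720732808113, 0.01209169626235962), 30.90181541442871)
scene 851 [  0   1   1   0   0   0  13 351 208  32  42  29  31  38  33  31  40]
0.17289119294080452 ((0.5803202390670776, 0.022627199068665504), (0.015172310173511505, 0.10125395655632019), 52.22444152832031)
```

The cap face now reads about 0.152, so the lugs have dropped 6 mm into the notches. I'll grip harder and push down.

Emit:
{"method": "jog_arm", "body": {
  "plan": [
    [255, 0, 0, 0, 0],
    [255, 0, 0, 0, 0],
    [255, 0, 0, -0.002, 0],
    [255, 0, 0, -0.002, 0],
    [255, 0, 0, -0.002, 0],
    [255, 0, 0, -0.002, 0],
    [255, 0, 0, 0, 0]
  ],
  "squeeze": 50
}}

```text
time_s: 7.6
ee_pos: [0.585, 0.0253, 0.1499]
ee_rot: [[-0.824, 0.567, 0.001], [0.567, 0.824, -0.0], [-0.001, -0.0, -1.0]]
contact_force: [-2.2, -0.2, 6.8]
gripper_width: 0.168
gripper_force: 50.0
```

```bash
python3 st.py
```

```text
7.6 q [ 0.56  0.6  -0.88  1.78  0.54  1.02  0.44] p [0.585  0.0253 0.1499] yaw 145.45 F [-2.2 -0.2  6.8] T [-0.12  0.59 -0.02] w 0.168 49.99016225337982
```

Emit:
{"method": "jog_arm", "body": {
  "plan": [
    [255, -0.0003, 0, -0.002, 0],
    [255, 0, 0, -0.002, 0],
    [255, 0, 0, -0.002, 0],
    [255, 0, 0, 0, 0]
  ]
}}

```text
time_s: 8.1
ee_pos: [0.585, 0.0253, 0.1445]
ee_rot: [[-0.824, 0.567, 0.001], [0.567, 0.824, -0.001], [-0.001, 0.0, -1.0]]
contact_force: [-3.6, -2.7, 11.7]
gripper_width: 0.167
gripper_force: 50.0
```

```bash
python3 st.py
```

```text
8.1 q [ 0.56  0.61 -0.88  1.78  0.54  1.01  0.44] p [0.585  0.0253 0.1445] yaw 145.45 F [-3.6 -2.7 11.7] T [-0.19  0.88  0.01] w 0.167 49.99441981315613
```

Emit:
{"method": "jog_arm", "body": {
  "plan": [
    [255, -0.0007, -0.0005, -0.0005, 0],
    [255, 0, 0, 0, -0.06],
    [255, 0, 0, 0, -0.06],
    [255, 0, 0, 0, -0.06],
    [255, 0, 0, 0, 0]
  ]
}}

```text
time_s: 8.72
ee_pos: [0.5856, 0.0255, 0.1448]
ee_rot: [[-0.709, 0.705, 0.004], [0.705, 0.709, 0.0], [-0.003, 0.003, -1.0]]
contact_force: [-1.4, -0.1, 10.8]
gripper_width: 0.171
gripper_force: 50.0
```

```bash
python3 st.py
```

```text
8.72 q [ 0.53  0.59 -0.84  1.78  0.51  1.    0.28] p [0.5856 0.0255 0.1448] yaw 135.13 F [-1.4 -0.1 10.8] T [-0.04  0.28  0.06] w 0.171 49.99635636806488
```

Emit:
{"method": "jog_arm", "body": {
  "plan": [
    [255, 0, 0, 0, -0.08],
    [255, 0, 0, 0, -0.08],
    [255, 0, 0, 0, -0.08],
    [255, 0, 0, 0, 0]
  ]
}}

```text
time_s: 9.22
ee_pos: [0.5857, 0.0253, 0.1449]
ee_rot: [[-0.52, 0.854, 0.004], [0.854, 0.52, -0.0], [-0.002, 0.004, -1.0]]
contact_force: [-0.6, 0.1, 10.9]
gripper_width: 0.169
gripper_force: 50.0
```

```bash
python3 st.py
python3 - <<'E'
from h import *
for c in("scene",):
    im,d=viewer.camera(c);W=cloud(c,d).reshape(-1,3)
    cv2.imwrite("pics/s3.png",cv2.resize(im[150:260,170:300],None,fx=5,fy=5))
    r=np.hypot(W[:,0]-.5845,W[:,1]-.026)
    f=W[(r<.062)&(W[:,2]>.125)&(W[:,2]<.170)]
    print(np.histogram(f[:,2],np.arange(.126,.171,.002))[0])
E
```

```text
9.22 q [ 0.5   0.57 -0.78  1.78  0.48  0.98  0.07] p [0.5857 0.0253 0.1449] yaw 121.36 F [-0.6  0.1 10.9] T [0.02 0.32 0.05] w 0.169 49.999374747276306
[  4   3   3   5   3  11 291 274  43  35  32  33  35  31  32  41  38  53
  67  32   9  10]
```

View pics/s3.png

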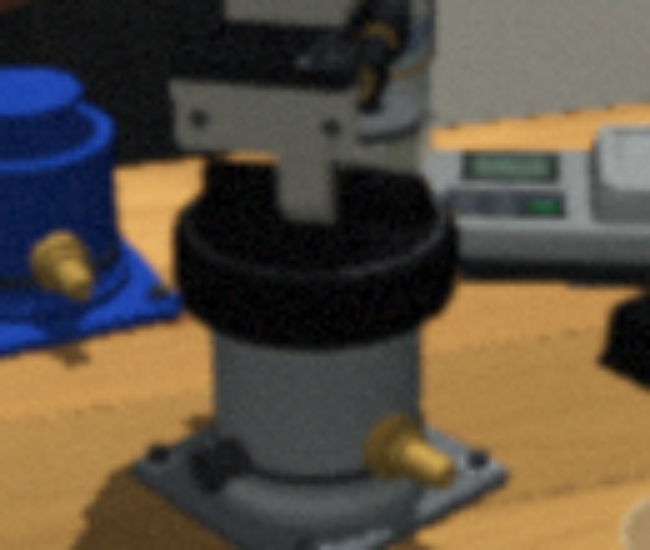

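The crop shows the fingers on the bar with the cap face at about 0.140. It is fully down and turning in the channel.

Emit:
{"method": "jog_arm", "body": {
  "plan": [
    [255, 0, 0, 0, -0.09],
    [255, 0, 0, 0, -0.09],
    [255, 0, 0, 0, -0.09],
    [255, 0, 0, 0, -0.09],
    [255, 0, 0, 0, -0.09],
    [255, 0, 0, 0, -0.09],
    [255, 0, 0, 0, -0.09],
    [255, 0, 0, 0, 0]
  ]
}}

```text
time_s: 10.28
ee_pos: [0.5855, 0.0252, 0.1448]
ee_rot: [[0.083, 0.997, 0.004], [0.997, -0.083, -0.0], [-0.0, 0.004, -1.0]]
contact_force: [-1.9, -1.4, 10.7]
gripper_width: 0.175
gripper_force: 50.0
```

```bash
python3 st.py
```

```text
10.28 q [ 0.4   0.52 -0.64  1.79  0.38  0.95 -0.48] p [0.5855 0.0252 0.1448] yaw 85.26 F [-1.9 -1.4 10.7] T [-0.12  0.32  0.02] w 0.175 50.00241816043854
```

Emit:
{"method": "jog_arm", "body": {
  "plan": [
    [255, 0, 0, 0, -0.06],
    [255, 0, 0, 0, -0.06],
    [255, 0, 0, 0, -0.06],
    [255, 0, 0, 0, -0.04],
    [255, 0, 0, 0, 0]
  ]
}}

```text
time_s: 10.9
ee_pos: [0.5855, 0.0251, 0.1448]
ee_rot: [[0.297, 0.955, 0.004], [0.955, -0.297, -0.0], [0.001, 0.004, -1.0]]
contact_force: [-2.3, -1.8, 11.0]
gripper_width: 0.163
gripper_force: 50.0
```

```bash
python3 st.py
```

```text
10.9 q [ 0.36  0.51 -0.59  1.79  0.35  0.94 -0.67] p [0.5855 0.0251 0.1448] yaw 72.7 F [-2.3 -1.8 11. ] T [-0.07  0.36  0.08] w 0.163 49.99899208545685
```

Emit:
{"method": "jog_arm", "body": {
  "plan": [
    [255, 0, 0, 0, -0.03],
    [255, 0, 0, 0, -0.03],
    [255, 0, 0, 0, 0]
  ]
}}

```text
time_s: 11.28
ee_pos: [0.5855, 0.0252, 0.1448]
ee_rot: [[0.354, 0.935, 0.004], [0.935, -0.354, -0.0], [0.001, 0.004, -1.0]]
contact_force: [-1.8, -0.5, 10.8]
gripper_width: 0.171
gripper_force: 50.0
```

```bash
python3 st.py
```

```text
11.28 q [ 0.35  0.51 -0.58  1.79  0.34  0.94 -0.73] p [0.5855 0.0252 0.1448] yaw 69.27 F [-1.8 -0.5 10.8] T [-0.08  0.41  0.1 ] w 0.171 50.00218212604523
```

Emit:
{"method": "jog_arm", "body": {
  "plan": [
    [255, 0, 0, 0, -0.03],
    [255, 0, 0, 0, -0.03],
    [255, 0, 0, 0, 0]
  ]
}}

```text
time_s: 11.65
ee_pos: [0.5855, 0.0251, 0.1447]
ee_rot: [[0.409, 0.912, 0.004], [0.912, -0.409, -0.0], [0.001, 0.004, -1.0]]
contact_force: [-2.9, -0.4, 10.5]
gripper_width: 0.176
gripper_force: 50.0
```

```bash
python3 st.py
```

```text
11.65 q [ 0.34  0.51 -0.56  1.79  0.33  0.94 -0.78] p [0.5855 0.0251 0.1447] yaw 65.83 F [-2.9 -0.4 10.5] T [-0.13  0.42  0.08] w 0.176 49.99998986721039
```

Emit:
{"method": "jog_arm", "body": {
  "plan": [
    [255, 0, 0, 0, -0.03],
    [255, 0, 0, 0, -0.03],
    [255, 0, 0, 0, 0]
  ]
}}

```text
time_s: 12.02
ee_pos: [0.5854, 0.0252, 0.1448]
ee_rot: [[0.463, 0.886, 0.004], [0.886, -0.463, -0.0], [0.002, 0.004, -1.0]]
contact_force: [-3.1, -1.1, 11.5]
gripper_width: 0.167
gripper_force: 50.0
```

```bash
python3 st.py
python3 - <<'E'
from h import *
for c in("scene","top"):
    im,d=viewer.camera(c);W=cloud(c,d).reshape(-1,3)
    r=np.hypot(W[:,0]-.5845,W[:,1]-.026)
    b=W[(r<.058)&(W[:,2]>.155)&(W[:,2]<.1665)]
    if len(b)>9:print(c,len(b),cv2.minAreaRect(b[:,:2].astype(np.float32)))
    cv2.imwrite("pics/%s4.png"%c,cv2.resize(im[150:260,190:320],None,fx=5,fy=5))
E
```

```text
12.03 q [ 0.33  0.5  -0.55  1.79  0.32  0.94 -0.83] p [0.5854 0.0252 0.1448] yaw 62.4 F [-3.1 -1.1 11.5] T [-0.09  0.44  0.12] w 0.167 50.001035928726196
scene 201 ((0.5777374505996704, 0.011304711923003197), (0.06926131248474121, 0.04718348756432533), 89.69084167480469)
```

Emit:
{"method": "jog_arm", "body": {
  "plan": [
    [255, 0, 0, 0, -0.03],
    [255, 0, 0, 0, -0.02],
    [255, 0, 0, 0, 0]
  ]
}}

```text
time_s: 12.5
ee_pos: [0.5853, 0.0252, 0.1447]
ee_rot: [[0.506, 0.862, 0.004], [0.862, -0.506, -0.001], [0.001, 0.003, -1.0]]
contact_force: [-1.4, -0.1, 11.3]
gripper_width: 0.167
gripper_force: 50.0
```

```bash
python3 st.py
```

```text
12.5 q [ 0.33  0.5  -0.54  1.79  0.31  0.93 -0.88] p [0.5853 0.0252 0.1447] yaw 59.57 F [-1.4 -0.1 11.3] T [-0.18  0.48  0.29] w 0.167 50.04275143146515
```

Emit:
{"method": "jog_arm", "body": {
  "plan": [
    [255, 0, 0, 0, -0.03],
    [255, 0, 0, 0, -0.02],
    [255, 0, 0, 0, 0]
  ]
}}

```text
time_s: 12.88
ee_pos: [0.5849, 0.0252, 0.1447]
ee_rot: [[0.547, 0.837, 0.003], [0.837, -0.547, -0.001], [0.001, 0.003, -1.0]]
contact_force: [-3.4, -2.2, 11.5]
gripper_width: 0.174
gripper_force: 51.2
```

```bash
python3 st.py
```

```text
12.88 q [ 0.32  0.5  -0.53  1.79  0.31  0.93 -0.92] p [0.5849 0.0252 0.1447] yaw 56.84 F [-3.4 -2.2 11.5] T [-0.28  0.71  1.02] w 0.174 51.24375343322754
```

Torque jumped to 1 N·m, so that's the stop. I'll ease the wind-up and let the cap rise under the grip.

Emit:
{"method": "jog_arm", "body": {
  "plan": [
    [255, 0, 0, 0, 0.03],
    [255, 0, 0, 0.003, 0],
    [255, 0, 0, 0.003, 0],
    [255, 0, 0, 0.002, 0],
    [255, 0, 0, 0, 0]
  ]
}}

```text
time_s: 13.5
ee_pos: [0.5847, 0.0252, 0.1512]
ee_rot: [[0.524, 0.852, 0.002], [0.852, -0.524, 0.0], [0.001, 0.001, -1.0]]
contact_force: [3.1, -0.5, 2.4]
gripper_width: 0.171
gripper_force: 50.2
```

```bash
python3 st.py
```

```text
13.5 q [ 0.33  0.49 -0.54  1.78  0.3   0.95 -0.89] p [0.5847 0.0252 0.1512] yaw 58.39 F [ 3.1 -0.5  2.4] T [ 0.09 -0.78  0.6 ] w 0.171 50.218080282211304
```

Emit:
{"method": "jog_arm", "body": {
  "plan": [
    [255, 0, 0, 0.002, 0],
    [255, 0, 0, 0, 0]
  ]
}}

```text
time_s: 13.75
ee_pos: [0.5846, 0.0251, 0.1518]
ee_rot: [[0.524, 0.852, 0.002], [0.852, -0.524, 0.001], [0.002, 0.001, -1.0]]
contact_force: [7.7, 0.8, -7.8]
gripper_width: 0.171
gripper_force: 50.2
```

```bash
python3 st.py
```

```text
13.75 q [ 0.33  0.49 -0.54  1.78  0.3   0.95 -0.89] p [0.5846 0.0251 0.1518] yaw 58.38 F [ 7.7  0.8 -7.8] T [ 0.27 -1.81  0.54] w 0.171 50.2171790599823
```

It's blocked upward 7 mm above the down position, which is the seat height. I'll relax and let go.

Emit:
{"method": "jog_arm", "body": {
  "plan": [
    [255, 0, 0, -0.0015, 0.005],
    [120, 0, 0, 0, 0],
    [0, 0, 0, 0, 0],
    [0, 0, 0, 0, 0],
    [0, 0, 0, 0, 0],
    [0, 0, 0, 0, 0]
  ]
}}

```text
time_s: 14.5
ee_pos: [0.5836, 0.0248, 0.1511]
ee_rot: [[0.52, 0.854, -0.0], [0.854, -0.52, 0.0], [-0.0, -0.0, -1.0]]
contact_force: [0.2, -0.4, 0.2]
gripper_width: 0.669
gripper_force: 0.0
```

```bash
python3 st.py
```

```text
14.5 q [ 0.33  0.49 -0.54  1.79  0.3   0.95 -0.89] p [0.5836 0.0248 0.1511] yaw 58.65 F [ 0.2 -0.4  0.2] T [-0.01 -0.07 -0.01] w 0.669 0.0
```

Emit:
{"method": "jog_arm", "body": {
  "plan": [
    [0, 0, 0, 0, 0],
    [0, 0, 0, 0.02, 0],
    [0, 0, 0, 0.04, 0],
    [0, 0, 0, 0.05, 0],
    [0, -0.03, 0, 0.05, 0],
    [0, -0.03, 0, 0, 0],
    [0, -0.03, 0, 0, 0],
    [0, 0, 0, 0, 0]
  ]
}}

```text
time_s: 15.5
ee_pos: [0.4924, 0.0251, 0.313]
ee_rot: [[0.52, 0.854, 0.002], [0.854, -0.52, -0.002], [-0.001, 0.002, -1.0]]
contact_force: [0.1, 1.1, 0.3]
gripper_width: 1.0
gripper_force: 0.0
```

```bash
python3 st.py
python3 - <<'E'
from h import *
for c in("top","scene","wrist"):
    im,d=viewer.camera(c);W=cloud(c,d).reshape(-1,3)
    r=np.hypot(W[:,0]-.5846,W[:,1]-.026)
    f=W[(r<.06)&(W[:,2]>.136)&(W[:,2]<.158)];b=W[(r<.056)&(W[:,2]>.164)&(W[:,2]<.185)]
    print(c,len(f),np.median(f[:,2]),len(b),np.median(b[:,2]) if len(b) else 0,cv2.minAreaRect(b[:,:2].astype(np.float32)) if len(b)>5 else 0)
    cv2.imwrite("pics/%s5.png"%c,im)
E
```

```text
15.5 q [ 0.46  0.14 -0.62  1.82  0.09  1.2  -0.74] p [0.4924 0.0251 0.313 ] yaw 58.69 F [0.1 1.1 0.3] T [-0.02 -0.09  0.06] w 1.0 0.0
top 221 0.14777179726747977 3 0.16956442585062026 0
scene 816 0.1468273213489783 162 0.16964324830983163 ((0.5822587013244629, 0.024221137166023254), (0.10093139857053757, 0.01593056693673134), 60.57530975341797)
wrist 9893 0.14753447525603944 2012 0.17069499406246458 ((0.5846025347709656, 0.025913702324032784), (0.1034855917096138, 0.01629628613591194), 59.79107666015625)
```

View pics/scene5.png

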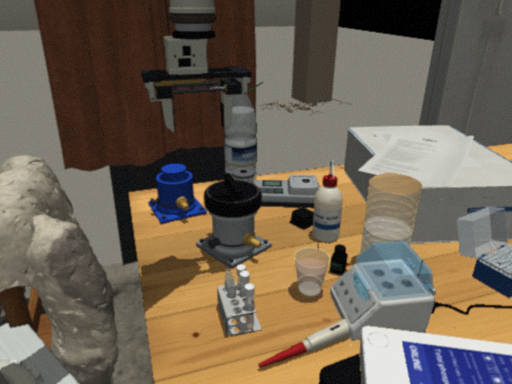

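The picture shows the cap at (232,200) sitting level, the gripper clear of it and the bystanders where they were. The face height of 0.1475 is 10 mm below where it started, which is the locked height.

```bash
python3 -c "
from station import order
print(order.hand_in())"
```

```text
the job is handed in; nothing more can be done
None
```

The cap is locked: it dropped into its notches, was pushed down and turned to the stop, and sprang up to the locked height (10 mm below its start, by depth camera). The bystanders look unmoved, and the job was handed in at about 16 s.

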